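Close the refilled candy jars

TASK

The four glass candy jars on the shop counter have just been refilled and stand open, with their wooden lids lying on the counter. Put each lid back on the jar whose mouth has its shape and size, setting it down gently (no dropping) so that its plug sits inside the mouth and the lid lies level and fully home on the rim. Leave the jars standing where they are, and do not push the scoop or the ribbon spool about.

Things in the scene. Friction and masses are not known exactly. Their poses are not given: they have to be found in the camera images.
- jar_large_round: Large round clear-glass jar with vertical wall, outside diameter 92 mm, mouth inside diameter about 83 mm, 125 mm tall, open at the top and filled with wrapped candy to about 30 mm below the rim. Loose on the counter, about 0.9 kg. Origin: centre of its underside, on the counter; z up to the mouth.
- jar_small_round: Small round clear-glass jar with vertical wall, outside diameter 64 mm, mouth inside diameter about 55 mm, 95 mm tall, open at the top and filled with wrapped candy to about 30 mm below the rim. Loose on the counter, about 0.45 kg. Origin: centre of its underside, on the counter; z up to the mouth.
- jar_square: Square clear-glass jar, 82 x 82 mm outside, mouth 72 x 72 mm inside, 115 mm tall, open at the top and filled with wrapped candy to about 30 mm below the rim. Loose on the counter, about 0.9 kg. Origin: centre of its underside, on the counter; z up to the mouth.
- jar_oblong: Oblong clear-glass jar, 112 mm (its x) by 72 mm (its y) outside, mouth 102 x 62 mm inside, 100 mm tall, open at the top and filled with wrapped candy to about 30 mm below the rim. Loose on the counter, about 0.9 kg. Origin: centre of its underside, on the counter; z up to the mouth.
- lid_large_round: Large round wooden lid: plate diameter 100 mm; centred tapered plug below, 75 mm across at the plate, 66 mm at its bottom. Grip: upright round knob, diameter 26 mm. Lies right way up. Origin: centre of the plug's bottom; above it plug 0-15 mm, plate 15-27, knob's head 37-59. Seated on its jar, the origin is 15 mm below the rim. 0.05-0.2 kg.
- lid_small_round: Small round wooden lid: plate diameter 72 mm; centred tapered plug below, 47 mm across at the plate, 38 mm at its bottom. Grip: upright round knob, diameter 26 mm. Lies right way up. Origin: centre of the plug's bottom; above it plug 0-15 mm, plate 15-27, knob's head 37-59. Seated on its jar, the origin is 15 mm below the rim. 0.05-0.2 kg.
- lid_square: Square wooden lid: plate 90 x 90 mm; centred tapered square plug below, 63 mm wide at the plate, 54 mm at its bottom. Grip: square block 24 x 24 mm with sides parallel to the plate's. Lies right way up. Origin: centre of the plug's bottom; above it plug 0-15 mm, plate 15-27, grip block 37-59. Seated on its jar, the origin is 15 mm below the rim. 0.05-0.2 kg.
- lid_oblong: Oblong wooden lid: plate 120 mm (its x) by 80 mm (its y); centred tapered plug below, 93 x 53 mm at the plate, 84 x 44 mm at its bottom. Grip: bar handle along its x, 60 mm long and 16 mm wide (pinch across y). Lies right way up. Origin: centre of the plug's bottom; above it plug 0-15 mm, plate 15-27, handle bar 39-59. Seated on its jar, the origin is 15 mm below the rim. 0.05-0.2 kg.
- scoop: Bystander: steel candy scoop with black handle, about 210 mm long (along its x, bowl to +x), 62 mm wide, 37 mm high, loose on the counter beyond the jars. Origin: under the back of the bowl.
- ribbon_spool: Bystander: beige ribbon spool lying flat, diameter 68 mm, 28 mm high, loose on the counter beyond the jars. Origin: centre of its underside.
Mind the look-alikes: they are no part of the job. Leave any pink look-alike of the lid_square alone. Leave any green look-alike of the lid_large_round alone.

How it is judged:
At the end, for the whole second after the job is handed in: Each lid rests on its own jar: plug inside the mouth, lid centre within 10 mm of the jar's centre, plate on the rim within 4 mm in height, lid level within 4 degrees, every jar upright within 3 degrees, all at rest and released (horizontal distance between lid_large_round and jar_large_round below 0.01 m and z of lid_large_round in the frame of jar_large_round between 0.105 and 0.114 m and angle between each of lid_large_round, lid_small_round, lid_square, lid_oblong's own z axis and vertical below 0.07 rad and angle between each of jar_large_round, jar_small_round, jar_square, jar_oblong's own z axis and vertical below 0.05 rad and linear speed of each of lid_large_round, jar_large_round, lid_small_round, jar_small_round, lid_square, jar_square, lid_oblong, jar_oblong below 0.02 m/s and horizontal distance between lid_small_round and jar_small_round below 0.01 m and z of lid_small_round in the frame of jar_small_round between 0.075 and 0.084 m and horizontal distance between lid_square and jar_square below 0.01 m and z of lid_square in the frame of jar_square between 0.095 and 0.104 m and horizontal distance between lid_oblong and jar_oblong below 0.01 m and z of lid_oblong in the frame of jar_oblong between 0.08 and 0.089 m); the robot touches nothing.
It fails at once if a jar pushed more than 40 mm from its place (distance of any of jar_large_round, jar_small_round, jar_square, jar_oblong from where it was at the start of the episode above 0.04 m).
It fails at once if a lid dropped onto its jar (falling faster than 0.5 m/s over the mouth, that is from more than about 15 mm) ((horizontal distance between lid_large_round and jar_large_round below 0.03 m and z of lid_large_round in the frame of jar_large_round below 0.145 m and linear speed of lid_large_round above 0.5 m/s) or (horizontal distance between lid_small_round and jar_small_round below 0.03 m and z of lid_small_round in the frame of jar_small_round below 0.115 m and linear speed of lid_small_round above 0.5 m/s) or (horizontal distance between lid_square and jar_square below 0.03 m and z of lid_square in the frame of jar_square below 0.135 m and linear speed of lid_square above 0.5 m/s) or (horizontal distance between lid_oblong and jar_oblong below 0.03 m and z of lid_oblong in the frame of jar_oblong below 0.12 m and linear speed of lid_oblong above 0.5 m/s)).
It fails at once if the scoop or the ribbon spool pushed more than 40 mm (distance of any of scoop, ribbon_spool from where it was at the start of the episode above 0.04 m).
It also fails if it takes over 102 s, if anything falls off the work surface, if the arm or the gripper's body presses on something with over 40 N, if the wrist force passes 120 N, or if a joint passes its speed limit or range.

ROBOT

A 6-joint arm with a two-finger parallel gripper is mounted at the origin on the work surface. World frame = base frame: x ahead of the robot, y to its left, z up, the work surface at z = 0. Lengths are in m, angles in rad, forces in N, time in s.
With the tool pointing down it reaches from about 0.25 to 0.775 m from the base axis. Payload 4 kg.
Tool frame: the origin (TCP) lies midway between the tips of the shut fingers; the grasp point (between the pads) lies 19 mm behind it (robot.tcp_to_grasp is the z of the grasp point in the tool frame, in m); z points along the fingers, y is the line along which they close (so a half turn about z gives the same grasp; the last joint's range is limited). The gripper opens to 94 mm and grips with 3 to 60 N. Pads are 16 mm wide; open, the fingers measure 119 mm over their backs; the gripper's body (75 mm by 177 mm) begins 78 mm behind the grasp point.
Start: joints at [1.189, 0.087, 1.371, -0, 1.684, -0.103], TCP at [0.151, 0.529, 0.206] pointing down, gripper open.
Joint ranges: [-3.1, 3.1], [-0.76, 2.03], [0.27, 2.55], [-1.08, 4.22], [0.17, 2.65], [-2.57, 2.57]. Speed limits (rad/s): [2.79, 2.79, 3.14, 3.14, 3.14, 3.14].

INTERFACE

Orientations are given as [roll, pitch, yaw] about the fixed x, y, z axes, in that order (R = Rz(yaw) Ry(pitch) Rx(roll)).
In Python, from bench import robot gives the robot as it stands. The module is installed in compiled form; this text tells all that it offers.
- The arm moves only by the tool move_arm, never from a script. Its argument "motion" is one flat list of numbers, 7 for each row, row after row: the turn, a rotation vector about the tool's x, y, z in units of 45 degrees (1.0 is 45 degrees), then the shift along the tool's x, y, z in units of 100 mm (1.0 is 100 mm), then the opening, from 0 (shut) to 1 (fully open). A call has 1 to 12 rows; each row shifts and turns the commanded pose from where the row before left it, along the tool's axes as they then stand; what a row does not reach is not made up. A row lasts 1/12 s, in which the tool goes at most 41.7 mm and 7.16 degrees, less where a joint would pass 70% of its speed; a pose out of reach is approached as far as the arm can. A call with a number of a shift or a turn outside -1 to 1 is refused whole. A call with a gripper value outside its range is refused whole. The fingers move at their own pace and stop on an object; the grip force is fixed at half the most. Time passes only in rows, so rows that do not move let the fingers close. It gives the time, the measured TCP pose, the force, the opening and the grip force at its end, in the units of the state.
- robot.get_obs(): the state, without advancing time (a new reading comes with each control period).
- robot.snapshot(name): name is "scene" or "top" or "wrist"; returns the picture (400x640x3 uint8, red, green, blue); there is no depth.
- robot.get_calibration(name): a dict with "fx", "fy", "cx", "cy" (pixels), "k1" (the pictures are not rectified: a ray, as slopes to the right and down, at radius r is drawn at 1 + k1 r^2 times it, then the intrinsics apply), "R" (3x3) and "t" (3): a world point X has camera coordinates R X + t. Camera axes: x right, y down, z forward; pixel columns grow to the right and rows downward; lengths in m; the calibration is good to about 2 mm. A picture is of the moment at which its call begins: read the wrist's pose just before it. get_calibration takes no time and is no camera call; for the wrist camera it gives the pose at the moment of the call.
- robot.close_job(): hands the job in; it is judged then, once.
The state is a dict: "time": time; "joint_positions": joint angles; "qvel": joint speeds; "joint_torque": joint torques, N m; "tool_pos": TCP position; "ee_rot": TCP orientation; "wrist_force": force on the tool from outside, world axes, zero at the start; "wrist_torque": the same for the moment, N m; "width": finger opening in m; "finger_force": force on a finger pad.
Only numpy, scipy, OpenCV 4.12 (cv2) and the standard library are available. Lean on these libraries where they do the work, as an engineer would, in place of code of your own. Each camera call takes 0.05 s, during which the arm holds its last target. There are 200 camera calls.

## Working session

There is one attempt and no reset: what is moved stays moved. The work goes in short steps, Python scripts to look and compute and a tool call to move; the robot and the scene stay as the last step left them, time stands still between calls to the robot, and variables do not carry over. Pictures are saved under pics/ and viewed, at most 14 in all, crops included, and the job is handed in when it is done.

Besides the shell and the picture viewer there is one more tool, called after ">>>" by a JSON object that holds its "api" and its "payload". move_arm: Moves the arm, as the interface text tells. Shifts and turns lie within -1 to 1; 1 stands for 100 mm of shift or 45 degrees of turn. Its arguments: {"type":"object","properties":{"motion":{"type":"array","items":{"type":"number"}}},"required":["motion"]}

```bash
mkdir -p pics; python3 - <<'E'
from bench import robot
import cv2
for n in("scene","top"):
    im=robot.snapshot(n); cv2.imwrite(f"pics/{n}0.png",im[:,:,::-1])
    c=robot.get_calibration(n); print(n,{k:(v.tolist() if hasattr(v,'tolist') else v) for k,v in c.items()})
o=robot.get_obs();print(o)
E
```

```text
scene {'fx': 414.8627353380283, 'fy': 414.8627353380283, 'cx': 323.98678226802514, 'cy': 197.15504332599866, 'k1': -0.07578655019070214, 'R': [[0.047128591586201765, 0.9987232436999961, -0.01818731284327739], [0.5730419329031473, -0.04194565426625921, -0.8184518954848845], [-0.8181698106076303, 0.028150392209233883, -0.5742871376138774]], 't': [-0.017312939504255144, -0.23810152256463046, 1.60783348280631]}
top {'fx': 408.4413312738681, 'fy': 408.4413312738681, 'cx': 325.11021176130976, 'cy': 193.31947800557506, 'k1': -0.007949521983648473, 'R': [[-0.015984366547182504, -0.9998672440232951, 0.0031613850359719156], [-0.9959645348251068, 0.015642554737624485, -0.08837395460139393], [0.08831277029226366, -0.004561229060327569, -0.9960823509091832]], 't': [0.015368539574096262, 0.5016851253597133, 1.3517487954407594]}
{'time': 0.1, 'joint_positions': array([ 1.18889700e+00,  8.79025363e-02,  1.37207773e+00,  1.42383293e-05,
        1.68358330e+00, -1.03094445e-01]), 'qvel': array([ 1.72532864e-05, -1.05647321e-03, -2.27369006e-03,  4.03145104e-04,
        9.27008283e-04,  2.38341497e-04]), 'joint_torque': array([ 3.89270208e-03, -3.41249943e+01, -3.03304160e+01,  7.20496033e-02,
        3.03961302e-02, -8.01528290e-05]), 'tool_pos': array([0.15118072, 0.52831508, 0.20442237]), 'ee_rot': array([-3.13963367e+00, -2.16905560e-04,  2.86278915e+00]), 'wrist_force': array([-0.03507504,  0.61141444,  0.96557256]), 'wrist_torque': array([-0.06319426,  0.01287009,  0.02059142]), 'finger_force': 0.0, 'width': 0.09403961594047651}
```

View pics/top0.png

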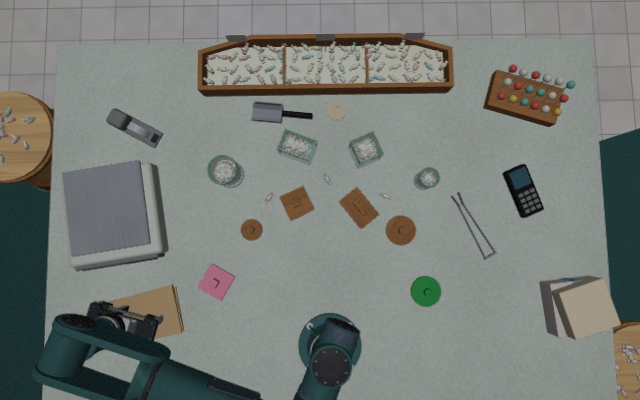

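View pics/scene0.png

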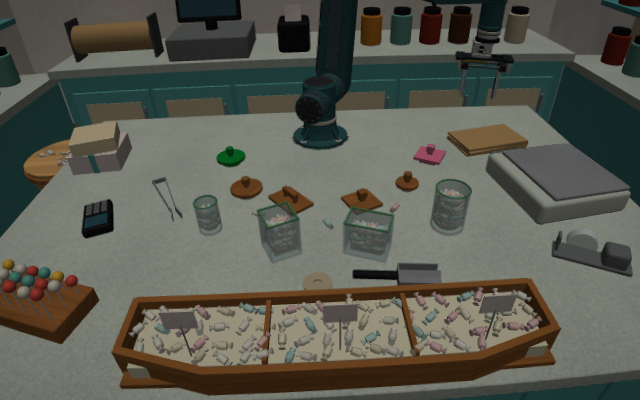

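The top view shows these, which could be mistaken for each other:
- Brown lids: small round (252,230), square (297,203), oblong (359,208), large round (401,230).
- Look-alikes to leave: pink square (217,282), green round (425,291).
- Jars: large round (224,170), oblong (297,145), square (366,148), small round (427,178).

The four brown lids are the ones to move. Next I measure them and check a close crop.

```bash
cat > h.py <<'E'
import numpy as np, cv2
from bench import robot
def und(c,px):
    K=np.array([[c['fx'],0,c['cx']],[0,c['fy'],c['cy']],[0,0,1]]);
    p=np.asarray(px,float).reshape(-1,1,2)
    return cv2.undistortPoints(p,K,np.array([c['k1'],0,0,0])).reshape(-1,2)
def ray(c,px):
    u=und(c,px);R=np.array(c['R']);t=np.array(c['t'])
    d=np.c_[u,np.ones(len(u))]@R
    return -R.T@t,d
def plane(c,px,z):
    o,d=ray(c,px);return o+d*((z-o[2])/d[:,2])[:,None]
def tri(c1,p1,c2,p2):
    A=[];b=[]
    for c,p in((c1,p1),(c2,p2)):
        o,d=ray(c,[p]);d=d[0]/np.linalg.norm(d[0]);M=np.eye(3)-np.outer(d,d);A.append(M);b.append(M@o)
    x=np.linalg.lstsq(np.vstack(A),np.hstack(b),rcond=None)
    return x[0],np.sqrt(x[1]) if len(x[1]) else 0
def proj(c,X):
    X=np.atleast_2d(X)@np.array(c['R']).T+np.array(c['t']);u=X[:,:2]/X[:,2:];r=(u**2).sum(1)
    u=u*(1+c['k1']*r)[:,None];return u*[c['fx'],c['fy']]+[c['cx'],c['cy']]
def brown(im,lo=(3,110,50),hi=(14,255,230)):
    h=cv2.cvtColor(im,cv2.COLOR_RGB2HSV);return cv2.inRange(h,lo,hi)
E
python3 - <<'E'
from h import *
c=robot.get_calibration("top")
im=cv2.cvtColor(cv2.imread("pics/top0.png"),cv2.COLOR_BGR2RGB)
for p in[(252,230),(297,210),(359,212),(401,238)]: print(cv2.cvtColor(im[p[1]-3:p[1]-2,p[0]-5:p[0]-4],cv2.COLOR_RGB2HSV))
m=brown(im);m[:182]=0;m[260:]=0;m[:,:230]=0;m[:,430:]=0
for k in cv2.findContours(m,cv2.RETR_EXTERNAL,cv2.CHAIN_APPROX_NONE)[0]:
    if cv2.contourArea(k)<60: continue
    P=plane(c,k.reshape(-1,2),0.027)[:,:2]*1000
    print(cv2.boundingRect(k),cv2.minAreaRect(P.astype(np.float32)),cv2.minEnclosingCircle(P.astype(np.float32))[1])
for n,(x0,y0,x1,y1) in dict(a=(200,125,450,250)).items():
    cv2.imwrite("pics/topc.png",cv2.resize(im[y0:y1,x0:x1,::-1],None,fx=3.2,fy=3.2,interpolation=cv2.INTER_CUBIC))
s=cv2.imread("pics/scene0.png")[140:270,180:480]
cv2.imwrite("pics/scc.png",cv2.resize(s,None,fx=2.66,fy=2.66,interpolation=cv2.INTER_CUBIC))
E
```

```text
[[[ 13 138 111]]]
[[[ 14 139 121]]]
[[[ 13 142 106]]]
[[[ 14 143 105]]]
(241, 220, 21, 20) ((385.41229248046875, 254.93760681152344), (63.87117004394531, 65.24349212646484), 44.52190017700195) 33.5584831237793
(386, 216, 29, 29) ((375.89794921875, -240.70608520507812), (93.30899810791016, 92.44412994384766), 43.64622116088867) 47.81392288208008
(340, 188, 37, 40) ((451.79388427734375, -103.09927368164062), (115.51732635498047, 75.71446228027344), 37.81413269042969) 65.55661010742188
(280, 187, 33, 33) ((471.4271240234375, 103.65056610107422), (85.50595092773438, 86.12699890136719), 24.674034118652344) 57.26940155029297
```

View pics/topc.png

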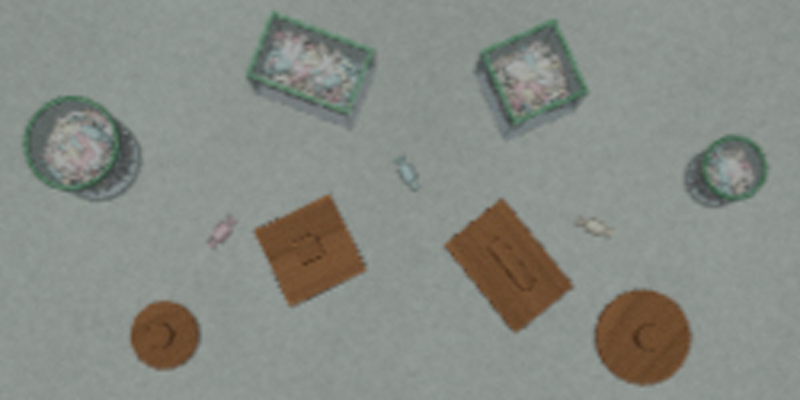

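View pics/scc.png

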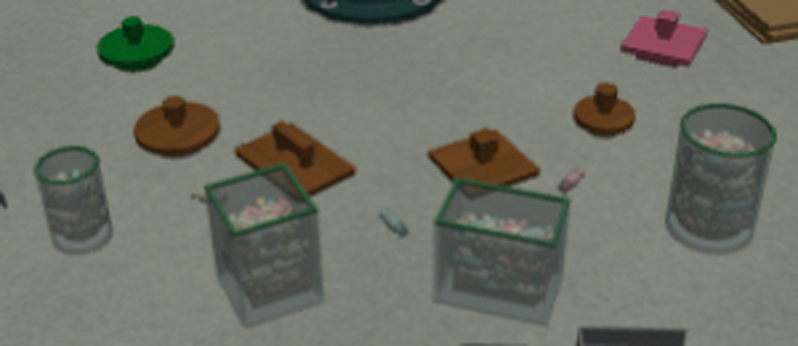

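Both crops confirm the choice: the four brown lids sit near the jars, the pink and green ones lie toward the robot, and all four jars have green rims. Now I measure the rims in both views, with a knob height check.

```bash
python3 - <<'E'
from h import *
C={n:robot.get_calibration(n) for n in("top","scene")}
I={n:cv2.cvtColor(cv2.imread(f"pics/{n}0.png"),cv2.COLOR_BGR2RGB) for n in C}
reg={'large':((205,150,247,192),(428,175,475,208),.125),'oblong':((272,125,325,168),(338,203,400,236),.1),'square':((345,126,388,168),(252,198,304,232),.115),'small':((415,163,445,190),(190,192,222,212),.095)}
for n,(a,b,z) in reg.items():
    cs=[]
    def cen(v,r,z):
        im=I[v];h=cv2.cvtColor(im,cv2.COLOR_RGB2HSV)
        m=cv2.inRange(h,(50,75,30),(85,255,255));M=np.zeros_like(m);M[r[1]:r[3],r[0]:r[2]]=m[r[1]:r[3],r[0]:r[2]]
        p=cv2.findNonZero(M).reshape(-1,2);P=plane(C[v],p,z)[:,:2].astype(np.float32)*1000
        if n in('large','small'):
            (x,y),r_=cv2.minEnclosingCircle(P);return np.array([x,y]),(2*r_,),len(p)
        q=cv2.minAreaRect(P);return np.array(q[0]),(q[1],q[2]),len(p)
    for v,r in zip(C,(a,b)):
        q=cen(v,r,z);print(n,v,np.round(q[0],1),np.round(np.hstack(q[1]),1),q[2])
    zs=np.arange(z-.03,z+.03,.002);e=[np.linalg.norm(cen('top',a,k)[0]-cen('scene',b,k)[0]) for k in zs]
    print('  best z',zs[np.argmin(e)],min(e))
T={'large':((645,337),(174,100)),'oblong':((513,263),(294,133)),'square':((311,247),(485,134)),'small':((163,335),(605,89))}
for n,(a,b) in T.items():
    x,e=tri(C['top'],(a[0]/3.2+200,a[1]/3.2+125),C['scene'],(b[0]/2.66+180,b[1]/2.66+140));print('knob',n,x.round(3),e)
c=robot.get_calibration("wrist");o=robot.get_obs();R=np.array(c['R']);cam=-R.T@c['t']
from scipy.spatial.transform import Rotation as Ro
Rt=Ro.from_euler('xyz',o['ee_rot']).as_matrix();print(c['fx'],'cam in tool',Rt.T@(cam-o['tool_pos']),'\n',(R@Rt).round(3));print(robot.tcp_to_grasp)
E
```

```text
large top [573.9 329.3] [91.4] 44
large scene [576.8 329.3] [92.4] 96
  best z 0.12300000000000003 0.7447067595259297Traceback (most recent call last):
  File "<stdin>", line 15, in <module>
  File "<stdin>", line 10, in cen
AttributeError: 'NoneType' object has no attribute 'reshape'
```

```bash
python3 - <<'E'
from h import *
C={n:robot.get_calibration(n) for n in("top","scene")}
I={n:cv2.cvtColor(cv2.imread(f"pics/{n}0.png"),cv2.COLOR_BGR2RGB) for n in C}
reg={'large':((205,150,247,192),(428,175,475,208),.125),'oblong':((272,125,325,168),(338,203,400,236),.1),'square':((345,126,388,168),(252,198,304,232),.115),'small':((415,163,445,190),(190,192,222,212),.095)}
def cen(n,v,r,z):
    im=I[v].astype(int);m=(im[:,:,1]-im[:,:,0]>18)&(im[:,:,1]-im[:,:,2]>8);m=m.astype(np.uint8)
    M=np.zeros_like(m);M[r[1]:r[3],r[0]:r[2]]=m[r[1]:r[3],r[0]:r[2]]
    p=cv2.findNonZero(M)
    if p is None: return np.zeros(2),(0,),0
    p=p.reshape(-1,2);P=plane(C[v],p,z)[:,:2].astype(np.float32)*1000
    if n in('large','small'):
        (x,y),r_=cv2.minEnclosingCircle(P);return np.array([x,y]),(2*r_,),len(p)
    q=cv2.minAreaRect(P);return np.array(q[0]),(q[1],q[2]),len(p)
for n,(a,b,z) in reg.items():
    for v,r in zip(C,(a,b)):
        q=cen(n,v,r,z);print(n,v,np.round(q[0],1),np.round(np.hstack(q[1]),1),q[2])
    zs=np.arange(z-.03,z+.03,.002);e=[np.linalg.norm(cen(n,'top',a,k)[0]-cen(n,'scene',b,k)[0]) for k in zs]
    print('  best z',zs[np.argmin(e)],min(e))
T={'large':((645,337),(174,100)),'oblong':((513,263),(294,133)),'square':((311,247),(485,134)),'small':((163,335),(605,89))}
for n,(a,b) in T.items():
    x,e=tri(C['top'],(a[0]/3.2+200,a[1]/3.2+125),C['scene'],(b[0]/2.66+180,b[1]/2.66+140));print('knob',n,x.round(3),e)
c=robot.get_calibration("wrist");o=robot.get_obs();R=np.array(c['R']);cam=-R.T@c['t']
from scipy.spatial.transform import Rotation as Ro
Rt=Ro.from_euler('xyz',o['ee_rot']).as_matrix();print(c['fx'],'cam in tool',Rt.T@(cam-o['tool_pos']),'\n',(R@Rt).round(3));print(robot.tcp_to_grasp)
E
```

```text
large top [573.5 329.9] [93.4] 148
large scene [577.9 331.2] [95.5] 133
  best z 0.12300000000000003 2.3345747580079426
oblong top [654.8  97.3] [112.9  72.2  68.3] 182
oblong scene [657.3  97.6] [111.6  74.1  68.1] 222
  best z 0.09800000000000003 0.761508379673855
square top [ 639.3 -125.8] [82.1 82.6 23.2] 170
square scene [ 642.2 -125.3] [83.5 81.7 23.3] 185
  best z 0.11300000000000003 0.44395807785609104
small top [ 542.7 -325.8] [65.5] 95
small scene [ 548.  -324.4] [68.8] 91
  best z 0.09100000000000003 1.200106302053738
knob large [ 0.374 -0.239  0.056] [9.07062128e-06]
knob oblong [ 0.451 -0.104  0.056] [0.00470891]
knob square [0.471 0.103 0.057] [0.00506976]
knob small [0.384 0.254 0.054] [0.00389335]
303.3779963431195 cam in tool [ 0.08106246  0.00107273 -0.1807004 ] 
 [[ 0.     1.     0.001]
 [-0.961  0.    -0.278]
 [-0.278 -0.001  0.961]]
-0.0188
```

Two-view results agree to within 3–5 mm. Rim heights come out at 123/98/113/91 mm against 125/100/115/95 given, knob tops are at 54–57 mm against 59, and sizes match. I'll take the square lid first, then oblong, large round and small round.

```bash
cat > p.py <<'E'
import sys,numpy as np
from bench import robot
from scipy.spatial.transform import Rotation as Ro
# usage: p.py x y z yaw(deg)  (mm): turn first, then shift in new tool axes
x,y,z,w=map(float,sys.argv[1:5]);o=robot.get_obs();yaw=np.degrees(o['ee_rot'][2])
d=(yaw-w+180)%360-180
R=Ro.from_euler('xyz',[np.pi,0,np.radians(w)]).as_matrix()
s=R.T@(np.array([x,y,z])-o['tool_pos']*1000)/100
n=max(1,int(np.ceil(np.linalg.norm(s)/.35)))
print('t',round(o['time'],2),'pos',(o['tool_pos']*1000).round(1),'rpy',np.degrees(o['ee_rot']).round(2),'w',round(o['width'],4),'F',o['wrist_force'].round(1))
q6=np.degrees(np.arctan2(y,x))+90-w;print('q6',round((q6+180)%360-180,1))
print('turn z',round(d/45,3),'rows',np.ceil(abs(d)/6.9),' shift',s.round(3),'rows',n,'per row',(s/n).round(4))
E
python3 p.py 471.3 103.7 120 114.7; python3 p.py 471.3 103.7 34 114.7
```

```text
t 0.1 pos [151.2 528.3 204.4] rpy [-1.7989e+02 -1.0000e-02  1.6403e+02] w 0.094 F [-0.   0.6  1. ]
q6 -12.3
turn z 1.096 rows 8.0  shift [-5.195  1.134  0.844] rows 16 per row [-0.3247  0.0709  0.0528]
t 0.1 pos [151.2 528.3 204.4] rpy [-1.7989e+02 -1.0000e-02  1.6403e+02] w 0.094 F [-0.   0.6  1. ]
q6 -12.3
turn z 1.096 rows 8.0  shift [-5.195  1.134  1.704] rows 16 per row [-0.3247  0.0709  0.1065]
```

>>> {"api": "move_arm", "payload": {"motion": [0, 0, 0.137, 0, 0, 0, 0.6, 0, 0, 0.137, 0, 0, 0, 0.6, 0, 0, 0.137, 0, 0, 0, 0.6, 0, 0, 0.137, 0, 0, 0, 0.6, 0, 0, 0.137, 0, 0, 0, 0.6, 0, 0, 0.137, 0, 0, 0, 0.6, 0, 0, 0.137, 0, 0, 0, 0.6, 0, 0, 0.137, 0, 0, 0, 0.6, 0, 0, 0, -0.325, 0.071, 0, 0.6, 0, 0, 0, -0.325, 0.071, 0, 0.6, 0, 0, 0, -0.325, 0.071, 0, 0.6, 0, 0, 0, -0.325, 0.071, 0, 0.6]}}

```text
time: 1.1
tool_pos: [0.2318, 0.4212, 0.2048]
ee_rot: [-3.141, 0.001, 2.003]
wrist_force: [0.7, 0.8, 0.0]
width: 0.0561
finger_force: 0.0
```

>>> {"api": "move_arm", "payload": {"motion": [0, 0, 0, -0.325, 0.071, 0, 0.6, 0, 0, 0, -0.325, 0.071, 0, 0.6, 0, 0, 0, -0.325, 0.071, 0, 0.6, 0, 0, 0, -0.325, 0.071, 0, 0.6, 0, 0, 0, -0.325, 0.071, 0, 0.6, 0, 0, 0, -0.325, 0.071, 0, 0.6, 0, 0, 0, -0.325, 0.071, 0, 0.6, 0, 0, 0, -0.325, 0.071, 0, 0.6, 0, 0, 0, -0.325, 0.071, 0.1, 0.6, 0, 0, 0, -0.325, 0.071, 0.2, 0.6, 0, 0, 0, -0.325, 0.071, 0.25, 0.6, 0, 0, 0, -0.325, 0.071, 0.25, 0.6]}}

```text
time: 2.1
tool_pos: [0.4728, 0.1024, 0.1249]
ee_rot: [3.14, 0.0, 2.002]
wrist_force: [-0.3, -0.6, -0.4]
width: 0.0564
finger_force: 0.0
```

```bash
python3 p.py 471.3 103.7 34 114.7; python3 - <<'E'
from h import *
im=robot.snapshot("wrist");cv2.imwrite("pics/w1.png",im[:,:,::-1])
c=robot.get_calibration("wrist")
print(proj(c,[[.4713,.1037,.059],[.4713,.1037,.027]]).round(0))
m=brown(im,(3,90,30),(18,255,255))
for k in cv2.findContours(m,cv2.RETR_EXTERNAL,cv2.CHAIN_APPROX_NONE)[0]:
    if cv2.contourArea(k)<500: continue
    P=plane(c,k.reshape(-1,2),0.027)[:,:2]*1000;print(cv2.boundingRect(k),cv2.minAreaRect(P.astype(np.float32)))
E
```

```text
t 2.1 pos [472.8 102.4 124.9] rpy [1.7991e+02 2.0000e-02 1.1469e+02] w 0.0564 F [-0.3 -0.6 -0.4]
q6 -12.3
turn z -0.0 rows 1.0  shift [ 0.019 -0.008  0.909] rows 3 per row [ 0.0062 -0.0028  0.3029]
[[318. 210.]
 [318. 200.]]
(235, 353, 47, 29) ((486.7335510253906, -100.95402526855469), (57.93082046508789, 37.07500457763672), 37.4360466003418)
(266, 155, 97, 90) ((468.75537109375, 100.6748046875), (86.59150695800781, 86.23046112060547), 24.67300796508789)
(253, 0, 86, 43) ((393.32049560546875, 231.64393615722656), (67.41777038574219, 30.670021057128906), 24.10370445251465)
```

View pics/w1.png

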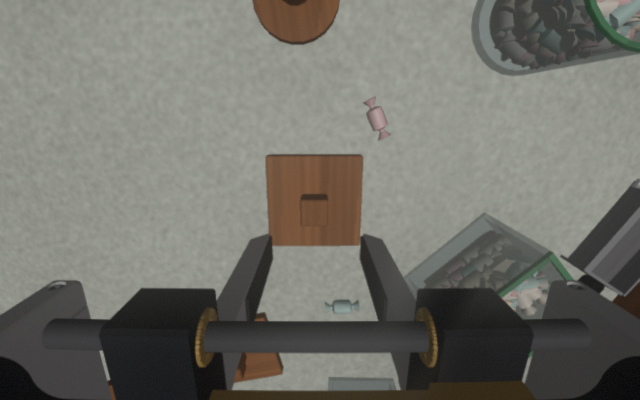

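The wrist view shows the square lid with its block at (314,208), squarely between the fingers. The wrist centre is (469,101) against (471,104) from above, so I'll use the mean.

```bash
python3 p.py 470.2 102.3 34 114.7
```

```text
t 2.15 pos [472.4  97.2 118.4] rpy [-1.7951e+02  1.3000e-01  1.1443e+02] w 0.0563 F [ 0.1 -3.2 -3. ]
q6 -12.4
turn z -0.006 rows 1.0  shift [0.055 0.001 0.844] rows 3 per row [0.0184 0.0003 0.2813]
```

>>> {"api": "move_arm", "payload": {"motion": [0, 0, 0, 0, 0, 0, 0.6, 0, 0, 0, 0, 0, 0, 0.6, 0, 0, 0, 0, 0, 0, 0.6]}}

```text
time: 2.4
tool_pos: [0.472, 0.1047, 0.1265]
ee_rot: [3.14, -0.0, 2.003]
wrist_force: [-0.0, -0.6, 0.7]
width: 0.0564
finger_force: 0.0
```

```bash
python3 p.py 471 103.4 34 114.7;python3 - <<'E'
from h import *
c=robot.get_calibration("wrist");im=robot.snapshot("wrist")
m=brown(im,(3,90,30),(18,255,255))
for k in cv2.findContours(m,cv2.RETR_EXTERNAL,cv2.CHAIN_APPROX_NONE)[0]:
    if cv2.contourArea(k)<500: continue
    P=plane(c,k.reshape(-1,2),0.027)[:,:2]*1000;print(cv2.boundingRect(k),cv2.minAreaRect(P.astype(np.float32)))
E
```

```text
t 2.4 pos [472.  104.7 126.5] rpy [ 1.7992e+02 -1.0000e-02  1.1475e+02] w 0.0564 F [-0.  -0.6  0.7]
q6 -12.3
turn z 0.001 rows 1.0  shift [-0.008 -0.015  0.925] rows 3 per row [-0.0027 -0.0049  0.3082]
(234, 353, 48, 30) ((489.2824401855469, -100.44108581542969), (59.803489685058594, 38.95633316040039), 37.237850189208984)
(266, 158, 96, 89) ((470.88287353515625, 104.36332702636719), (88.58036041259766, 88.16873931884766), 24.74711036682129)
(253, 0, 86, 47) ((392.2505187988281, 239.76336669921875), (69.49270629882812, 34.716365814208984), 24.615234375)
```

Once the arm settled, the wrist gives (470.9,104.4), which agrees. I go down, grip and lift.

>>> {"api": "move_arm", "payload": {"motion": [0, 0, 0, -0.005, -0.01, 0.3, 0.6, 0, 0, 0, 0, 0, 0.3, 0.6, 0, 0, 0, 0, 0, 0.2, 0.6, 0, 0, 0, 0, 0, 0.12, 0.6, 0, 0, 0, 0, 0, 0, 0.6, 0, 0, 0, 0, 0, 0, 0.6, 0, 0, 0, 0, 0, 0, 0.6]}}

```text
time: 3.03
tool_pos: [0.4724, 0.1039, 0.0355]
ee_rot: [3.138, 0.001, 2.003]
wrist_force: [0.6, 0.1, 0.5]
width: 0.0565
finger_force: 0.0
```

>>> {"api": "move_arm", "payload": {"motion": [0, 0, 0, 0, 0, 0, 0, 0, 0, 0, 0, 0, 0, 0, 0, 0, 0, 0, 0, 0, 0, 0, 0, 0, 0, 0, 0, 0, 0, 0, 0, 0, 0, 0, 0, 0, 0, 0, 0, 0, 0, 0]}}

```text
time: 3.53
tool_pos: [0.4713, 0.1029, 0.0337]
ee_rot: [3.141, 0.0, 2.002]
wrist_force: [-1.5, 0.1, 0.6]
width: 0.0233
finger_force: 30.0
```

>>> {"api": "move_arm", "payload": {"motion": [0, 0, 0, 0, 0, -0.1, 0, 0, 0, 0, 0, 0, -0.25, 0, 0, 0, 0, 0, 0, -0.3, 0, 0, 0, 0, 0, 0, -0.35, 0, 0, 0, 0, 0, 0, -0.35, 0, 0, 0, 0, 0, 0, -0.25, 0, 0, 0, 0, 0, 0, -0.2, 0, 0, 0, 0, 0, 0, 0, 0, 0, 0, 0, 0, 0, 0, 0, 0, 0, 0, 0, 0, 0, 0]}}

```text
time: 4.37
tool_pos: [0.4704, 0.1029, 0.2119]
ee_rot: [-3.139, -0.001, 2.002]
wrist_force: [0.5, 0.8, -0.2]
width: 0.0239
finger_force: 30.0
```

```bash
python3 p.py 640.7 -125.5 200 113.2
```

```text
t 4.37 pos [470.4 102.9 211.9] rpy [-1.7986e+02 -5.0000e-02  1.1470e+02] w 0.0239 F [ 0.5  0.8 -0.2]
q6 -34.3
turn z 0.033 rows 1.0  shift [-2.77   0.666  0.119] rows 9 per row [-0.3078  0.074   0.0132]
```

>>> {"api": "move_arm", "payload": {"motion": [0, 0, 0.033, -0.17, 0.036, 0, 0, 0, 0, 0, -0.3, 0.074, 0, 0, 0, 0, 0, -0.3, 0.074, 0, 0, 0, 0, 0, -0.3, 0.074, 0, 0, 0, 0, 0, -0.3, 0.074, 0, 0, 0, 0, 0, -0.3, 0.074, 0, 0, 0, 0, 0, -0.3, 0.074, 0, 0, 0, 0, 0, -0.3, 0.074, 0, 0, 0, 0, 0, -0.3, 0.074, 0.05, 0, 0, 0, 0, -0.2, 0.037, 0.07, 0, 0, 0, 0, 0, 0, 0, 0, 0, 0, 0, 0, 0, 0, 0]}}

```text
time: 5.37
tool_pos: [0.6406, -0.1255, 0.197]
ee_rot: [-3.136, -0.005, 1.974]
wrist_force: [0.4, 0.6, -1.2]
width: 0.0238
finger_force: 30.0
```

>>> {"api": "move_arm", "payload": {"motion": [0, 0, 0, 0, 0, 0, 0, 0, 0, 0, 0, 0, 0, 0]}}

```text
time: 5.53
tool_pos: [0.6413, -0.1239, 0.2011]
ee_rot: [-3.141, -0.001, 1.977]
wrist_force: [-0.1, -0.4, -0.9]
width: 0.0237
finger_force: 30.0
```

```bash
cat > look.py <<'E'
import sys
from h import *
c=robot.get_calibration("wrist");im=robot.snapshot("wrist");cv2.imwrite(f"pics/{sys.argv[1]}.png",im[:,:,::-1])
E
python3 look.py w2; python3 p.py 640.7 -125.5 134 113.2
```

```text
t 5.58 pos [ 641.5 -123.9  201.7] rpy [ 1.7999e+02 -2.0000e-02  1.1330e+02] w 0.0237 F [ 0.2  0.1 -0.8]
q6 -34.3
turn z 0.002 rows 1.0  shift [-0.012 -0.014  0.677] rows 2 per row [-0.006  -0.0068  0.3384]
```

View pics/w2.png

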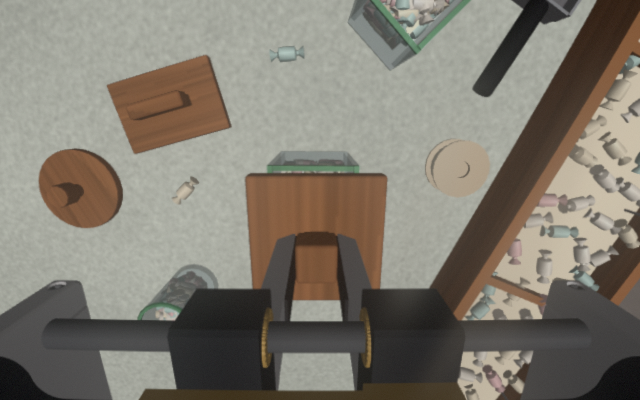

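The lid is held squarely over the square jar: jar rim at columns 268–358, lid at 247–386, concentric. Lowering.

>>> {"api": "move_arm", "payload": {"motion": [0, 0, 0, -0.01, -0.01, 0.15, 0, 0, 0, 0, 0, 0, 0.2, 0, 0, 0, 0, 0, 0, 0.1, 0, 0, 0, 0, 0, 0, 0.08, 0, 0, 0, 0, 0, 0, 0.06, 0, 0, 0, 0, 0, 0, 0.05, 0, 0, 0, 0, 0, 0, 0, 0, 0, 0, 0, 0, 0, 0, 0, 0, 0, 0, 0, 0, 0, 0, 0]}}

```text
invalid input
```

```bash
python3 p.py 640.7 -125.5 134 113.2
```

```text
t 5.58 pos [ 641.5 -123.9  201.7] rpy [ 1.7999e+02 -2.0000e-02  1.1330e+02] w 0.0237 F [ 0.2  0.1 -0.8]
q6 -34.3
turn z 0.002 rows 1.0  shift [-0.012 -0.014  0.677] rows 2 per row [-0.006  -0.0068  0.3384]
```

>>> {"api": "move_arm", "payload": {"motion": [0, 0, 0, -0.01, -0.01, 0.15, 0, 0, 0, 0, 0, 0, 0.2, 0, 0, 0, 0, 0, 0, 0.1, 0, 0, 0, 0, 0, 0, 0.08, 0, 0, 0, 0, 0, 0, 0.06, 0, 0, 0, 0, 0, 0, 0.05, 0, 0, 0, 0, 0, 0, 0, 0, 0, 0, 0, 0, 0, 0, 0, 0]}}

```text
invalid input
```

```bash
python3 p.py 640.7 -125.5 134 113.2
```

```text
t 5.58 pos [ 641.5 -123.9  201.7] rpy [ 1.7999e+02 -2.0000e-02  1.1330e+02] w 0.0237 F [ 0.2  0.1 -0.8]
q6 -34.3
turn z 0.002 rows 1.0  shift [-0.012 -0.014  0.677] rows 2 per row [-0.006  -0.0068  0.3384]
```

>>> {"api": "move_arm", "payload": {"motion": [0, 0, 0, -0.01, -0.01, 0.15, 0, 0, 0, 0, 0, 0, 0.2, 0, 0, 0, 0, 0, 0, 0.1, 0, 0, 0, 0, 0, 0, 0.08, 0, 0, 0, 0, 0, 0, 0.06, 0, 0, 0, 0, 0, 0, 0.05, 0, 0, 0, 0, 0, 0, 0, 0, 0, 0, 0, 0, 0, 0, 0]}}

```text
time: 6.25
tool_pos: [0.6416, -0.1264, 0.1379]
ee_rot: [3.141, 0.0, 1.976]
wrist_force: [0.4, -0.0, -0.5]
width: 0.0238
finger_force: 30.0
```

```bash
python3 p.py 640.7 -125.5 134 113.2
```

```text
t 6.25 pos [ 641.6 -126.4  137.9] rpy [1.7997e+02 2.0000e-02 1.1323e+02] w 0.0238 F [ 0.4 -0.  -0.5]
q6 -34.3
turn z 0.001 rows 1.0  shift [ 0.011 -0.005  0.039] rows 1 per row [ 0.0114 -0.0046  0.0388]
```

>>> {"api": "move_arm", "payload": {"motion": [0, 0, 0, 0, 0, 0.02, 0, 0, 0, 0, 0, 0, 0.02, 0, 0, 0, 0, 0, 0, 0, 0, 0, 0, 0, 0, 0, 0, 0]}}

```text
time: 6.58
tool_pos: [0.6415, -0.1265, 0.1337]
ee_rot: [3.141, 0.0, 1.976]
wrist_force: [0.2, 0.4, -0.6]
width: 0.0237
finger_force: 30.0
```

>>> {"api": "move_arm", "payload": {"motion": [0, 0, 0, 0, 0, 0.01, 0, 0, 0, 0, 0, 0, 0, 0, 0, 0, 0, 0, 0, 0, 0]}}

```text
time: 6.83
tool_pos: [0.6416, -0.1265, 0.1337]
ee_rot: [3.141, 0.001, 1.976]
wrist_force: [-2.8, -0.3, 4.6]
width: 0.0233
finger_force: 30.0
```

Contact (4.6 N) at 133.7 mm, as expected for fully home. Release and rise, then plan the oblong lid.

>>> {"api": "move_arm", "payload": {"motion": [0, 0, 0, 0, 0, 0, 0.5, 0, 0, 0, 0, 0, 0, 0.5, 0, 0, 0, 0, 0, 0, 0.5, 0, 0, 0, 0, 0, 0, 0.5, 0, 0, 0, 0, 0, -0.1, 0.5, 0, 0, 0, 0, 0, -0.2, 0.5, 0, 0, 0, 0, 0, -0.3, 0.5, 0, 0, 0, 0, 0, -0.3, 0.6, 0, 0, 0, 0, 0, 0, 0.6, 0, 0, 0, 0, 0, 0, 0.6]}}

```text
time: 7.67
tool_pos: [0.6428, -0.1267, 0.2263]
ee_rot: [3.136, 0.004, 1.976]
wrist_force: [0.2, 0.1, 0.2]
width: 0.056
finger_force: 0.0
```

```bash
python3 p.py 451.6 -103 130 37.8
```

```text
t 7.67 pos [ 642.8 -126.7  226.3] rpy [179.69   0.24 113.23] w 0.056 F [0.2 0.1 0.2]
q6 39.4
turn z 1.676 rows 11.0  shift [-1.365 -1.359  0.963] rows 7 per row [-0.195  -0.1942  0.1376]
```

>>> {"api": "move_arm", "payload": {"motion": [0, 0, 0.1524, 0, 0, 0, 0.6, 0, 0, 0.1524, 0, 0, 0, 0.6, 0, 0, 0.1524, 0, 0, 0, 0.6, 0, 0, 0.1524, 0, 0, 0, 0.6, 0, 0, 0.1524, 0, 0, 0, 0.6, 0, 0, 0.1524, 0, 0, 0, 0.6, 0, 0, 0.1524, 0, 0, 0, 0.6, 0, 0, 0.1524, 0, 0, 0, 0.6, 0, 0, 0.1524, 0, 0, 0, 0.6, 0, 0, 0.1524, 0, 0, 0, 0.6, 0, 0, 0.1524, 0, 0, 0, 0.6]}}

```text
time: 8.58
tool_pos: [0.6407, -0.1262, 0.2203]
ee_rot: [-3.139, 0.002, 0.653]
wrist_force: [-0.6, -0.2, -0.6]
width: 0.0563
finger_force: 0.0
```

>>> {"api": "move_arm", "payload": {"motion": [0, 0, 0, -0.195, -0.194, 0.0, 0.6, 0, 0, 0, -0.195, -0.194, 0.0, 0.6, 0, 0, 0, -0.195, -0.194, 0.1, 0.6, 0, 0, 0, -0.195, -0.194, 0.2, 0.6, 0, 0, 0, -0.195, -0.194, 0.25, 0.6, 0, 0, 0, -0.195, -0.194, 0.25, 0.6, 0, 0, 0, -0.195, -0.194, 0.15, 0.6, 0, 0, 0, 0, 0, 0, 0.6, 0, 0, 0, 0, 0, 0, 0.6, 0, 0, 0, 0, 0, 0, 0.6, 0, 0, 0, 0, 0, 0, 0.6]}}

```text
time: 9.5
tool_pos: [0.4524, -0.1033, 0.1291]
ee_rot: [3.139, -0.002, 0.66]
wrist_force: [0.3, 0.3, -1.1]
width: 0.0561
finger_force: 0.0
```

```bash
python3 p.py 451.6 -103 34 37.8; cat > lid.py <<'E'
from h import *
c=robot.get_calibration("wrist");im=robot.snapshot("wrist")
m=brown(im,(3,90,30),(18,255,255))
for k in cv2.findContours(m,cv2.RETR_EXTERNAL,cv2.CHAIN_APPROX_NONE)[0]:
    if cv2.contourArea(k)<500: continue
    P=(plane(c,k.reshape(-1,2),0.027)[:,:2]*1000).astype(np.float32);print(cv2.boundingRect(k),cv2.minAreaRect(P),cv2.minEnclosingCircle(P))
E
python3 lid.py
```

```text
t 9.5 pos [ 452.4 -103.3  129.1] rpy [ 1.7983e+02 -1.2000e-01  3.7790e+01] w 0.0561 F [ 0.3  0.3 -1.1]
q6 39.4
turn z -0.0 rows 1.0  shift [-0.004 -0.007  0.951] rows 3 per row [-0.0013 -0.0024  0.3169]
(330, 288, 48, 34) ((386.9971923828125, -205.21865844726562), (40.68490219116211, 51.683692932128906), 39.99113845825195) ((383.1486511230469, -209.23973083496094), 29.259410858154297)
(274, 142, 85, 118) ((452.3087463378906, -103.56645965576172), (118.17942810058594, 78.54515838623047), 37.72390365600586) ((452.19720458984375, -103.53982543945312), 70.17144012451172)
(458, 0, 182, 117) ((690.4623413085938, -171.6619873046875), (103.25360107421875, 144.32412719726562), 24.548423767089844) ((691.574462890625, -173.173828125), 82.65782928466797)
```

Wrist confirms (452.3,−103.6) at 37.7°. Down and grip.

>>> {"api": "move_arm", "payload": {"motion": [0, 0, 0, 0, 0, 0.3, 0.6, 0, 0, 0, 0, 0, 0.3, 0.6, 0, 0, 0, 0, 0, 0.2, 0.6, 0, 0, 0, 0, 0, 0.14, 0.6, 0, 0, 0, 0, 0, 0, 0.6, 0, 0, 0, 0, 0, 0, 0.6, 0, 0, 0, 0, 0, 0, 0.6]}}

```text
time: 10.13
tool_pos: [0.4522, -0.1033, 0.0352]
ee_rot: [3.139, -0.002, 0.66]
wrist_force: [-0.7, 0.6, 0.6]
width: 0.0561
finger_force: 0.0
```

>>> {"api": "move_arm", "payload": {"motion": [0, 0, 0, 0, 0, 0, 0, 0, 0, 0, 0, 0, 0, 0, 0, 0, 0, 0, 0, 0, 0, 0, 0, 0, 0, 0, 0, 0, 0, 0, 0, 0, 0, 0, 0, 0, 0, 0, 0, 0, 0, 0]}}

```text
time: 10.63
tool_pos: [0.4504, -0.1027, 0.0337]
ee_rot: [3.141, -0.0, 0.659]
wrist_force: [0.9, -2.4, 1.9]
width: 0.0197
finger_force: 0.9
```

>>> {"api": "move_arm", "payload": {"motion": [0, 0, 0, 0, 0, -0.1, 0, 0, 0, 0, 0, 0, -0.25, 0, 0, 0, 0, 0, 0, -0.3, 0, 0, 0, 0, 0, 0, -0.35, 0, 0, 0, 0, 0, 0, -0.35, 0, 0, 0, 0, 0, 0, -0.25, 0, 0, 0, 0, 0, 0, -0.1, 0, 0, 0, 0, 0, 0, 0, 0, 0, 0, 0, 0, 0, 0, 0, 0, 0, 0, 0, 0, 0, 0]}}

```text
time: 11.47
tool_pos: [0.4491, -0.1022, 0.2009]
ee_rot: [-3.138, 0.002, 0.659]
wrist_force: [-0.2, 0.1, -2.9]
width: 0.0157
finger_force: 30.0
```

```bash
python3 p.py 656 97.5 185 68.2
```

```text
t 11.47 pos [ 449.1 -102.2  200.9] rpy [-1.7977e+02  1.4000e-01  3.7790e+01] w 0.0157 F [-0.2  0.1 -2.9]
q6 30.3
turn z -0.676 rows 5.0  shift [2.623 1.18  0.159] rows 9 per row [0.2915 0.1311 0.0177]
```

>>> {"api": "move_arm", "payload": {"motion": [0, 0, -0.1352, 0, 0, 0, 0, 0, 0, -0.1352, 0, 0, 0, 0, 0, 0, -0.1352, 0, 0, 0, 0, 0, 0, -0.1352, 0, 0, 0, 0, 0, 0, -0.1352, 0, 0, 0, 0, 0, 0, 0, 0.15, 0.07, 0, 0, 0, 0, 0, 0.3, 0.13, 0, 0, 0, 0, 0, 0.3, 0.13, 0, 0, 0, 0, 0, 0.3, 0.13, 0, 0, 0, 0, 0, 0.3, 0.13, 0, 0, 0, 0, 0, 0.3, 0.14, 0, 0, 0, 0, 0, 0.3, 0.14, 0, 0]}}

```text
time: 12.47
tool_pos: [0.6031, 0.0474, 0.2]
ee_rot: [-3.136, 0.002, 1.191]
wrist_force: [0.5, -0.4, -1.1]
width: 0.0159
finger_force: 30.0
```

>>> {"api": "move_arm", "payload": {"motion": [0, 0, 0, 0.3, 0.14, 0, 0, 0, 0, 0, 0.25, 0.12, 0.05, 0, 0, 0, 0, 0.1, 0.05, 0.1, 0, 0, 0, 0, 0, 0, 0, 0, 0, 0, 0, 0, 0, 0, 0, 0, 0, 0, 0, 0, 0, 0, 0, 0, 0, 0, 0, 0, 0]}}

```text
time: 13.05
tool_pos: [0.6556, 0.0937, 0.1888]
ee_rot: [-3.141, 0.0, 1.189]
wrist_force: [-0.8, 0.2, -1.8]
width: 0.0159
finger_force: 30.0
```

```bash
python3 look.py w3; python3 p.py 656 97.5 119 68.2
```

```text
t 13.1 pos [655.9  93.7 189.3] rpy [ 1.7995e+02 -1.0000e-02  6.8120e+01] w 0.0155 F [-0.9  0.2 -2.5]
q6 30.3
turn z -0.002 rows 1.0  shift [ 0.036 -0.013  0.703] rows 3 per row [ 0.0119 -0.0043  0.2345]
```

View pics/w3.png

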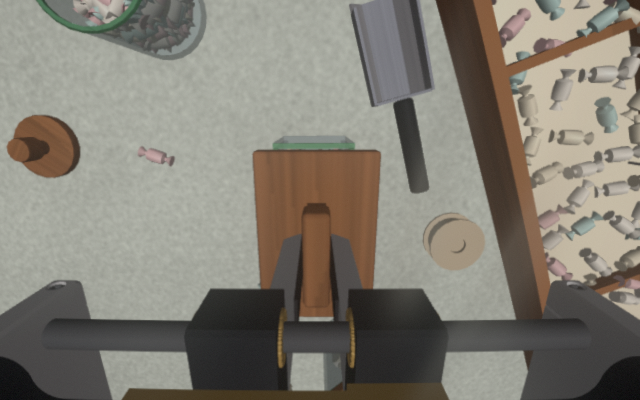

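The oblong lid is aligned with the jar: rim edge at columns 274–355 (row 145), plate at 253–380. Lower with a +3.6 mm x correction.

>>> {"api": "move_arm", "payload": {"motion": [0, 0, 0, 0.036, -0.013, 0.1, 0, 0, 0, 0, 0, 0, 0.2, 0, 0, 0, 0, 0, 0, 0.12, 0, 0, 0, 0, 0, 0, 0.1, 0, 0, 0, 0, 0, 0, 0.08, 0, 0, 0, 0, 0, 0, 0.05, 0, 0, 0, 0, 0, 0, 0, 0, 0, 0, 0, 0, 0, 0, 0]}}

```text
time: 13.77
tool_pos: [0.6566, 0.0987, 0.1236]
ee_rot: [3.142, -0.0, 1.19]
wrist_force: [0.2, -0.5, -1.2]
width: 0.0157
finger_force: 30.0
```

>>> {"api": "move_arm", "payload": {"motion": [0, 0, 0, 0, 0, 0.02, 0, 0, 0, 0, 0, 0, 0, 0, 0, 0, 0, 0, 0, 0, 0]}}

```text
time: 14.02
tool_pos: [0.6569, 0.0987, 0.1221]
ee_rot: [3.141, -0.001, 1.19]
wrist_force: [0.8, 0.5, -2.1]
width: 0.0158
finger_force: 30.0
```

>>> {"api": "move_arm", "payload": {"motion": [0, 0, 0, 0, 0, 0.02, 0, 0, 0, 0, 0, 0, 0, 0, 0, 0, 0, 0, 0, 0, 0]}}

```text
time: 14.27
tool_pos: [0.6572, 0.0987, 0.1204]
ee_rot: [3.14, -0.001, 1.19]
wrist_force: [1.5, -0.2, 0.3]
width: 0.016
finger_force: 30.0
```

>>> {"api": "move_arm", "payload": {"motion": [0, 0, 0, 0, 0, 0.01, 0, 0, 0, 0, 0, 0, 0, 0, 0, 0, 0, 0, 0, 0, 0]}}

```text
time: 14.52
tool_pos: [0.6573, 0.0987, 0.1202]
ee_rot: [3.139, -0.001, 1.19]
wrist_force: [0.7, 0.4, 4.8]
width: 0.0158
finger_force: 30.0
```

Contact at 120.2 mm, as expected for home. Release, then the large round lid.

>>> {"api": "move_arm", "payload": {"motion": [0, 0, 0, 0, 0, 0, 0.4, 0, 0, 0, 0, 0, 0, 0.4, 0, 0, 0, 0, 0, 0, 0.4, 0, 0, 0, 0, 0, 0, 0.4, 0, 0, 0, 0, 0, -0.1, 0.4, 0, 0, 0, 0, 0, -0.2, 0.5, 0, 0, 0, 0, 0, -0.3, 0.6, 0, 0, 0, 0, 0, -0.3, 0.6, 0, 0, 0, 0, 0, -0.1, 0.6, 0, 0, 0, 0, 0, 0, 0.6, 0, 0, 0, 0, 0, 0, 0.6]}}

```text
time: 15.43
tool_pos: [0.6567, 0.0987, 0.2186]
ee_rot: [3.141, -0.0, 1.19]
wrist_force: [0.2, -0.5, -1.0]
width: 0.0562
finger_force: 0.0
```

```bash
python3 p.py 375.7 -240.6 130 68.2
```

```text
t 15.43 pos [656.7  98.7 218.6] rpy [ 1.7996e+02 -2.0000e-02  6.8200e+01] w 0.0562 F [ 0.2 -0.5 -1. ]
q6 -10.8
turn z 0.0 rows 1.0  shift [-4.194 -1.349  0.886] rows 13 per row [-0.3226 -0.1037  0.0681]
```

>>> {"api": "move_arm", "payload": {"motion": [0, 0, 0, -0.35, -0.112, 0, 0.6, 0, 0, 0, -0.35, -0.112, 0, 0.6, 0, 0, 0, -0.35, -0.112, 0, 0.6, 0, 0, 0, -0.35, -0.112, 0, 0.6, 0, 0, 0, -0.35, -0.112, 0, 0.6, 0, 0, 0, -0.35, -0.112, 0, 0.6, 0, 0, 0, -0.35, -0.112, 0.0, 0.6, 0, 0, 0, -0.35, -0.112, 0.1, 0.6, 0, 0, 0, -0.35, -0.112, 0.2, 0.6, 0, 0, 0, -0.35, -0.112, 0.2, 0.6, 0, 0, 0, -0.35, -0.112, 0.2, 0.6, 0, 0, 0, -0.34, -0.117, 0.1, 0.6]}}

```text
time: 16.43
tool_pos: [0.3722, -0.2389, 0.1331]
ee_rot: [-3.133, -0.003, 1.191]
wrist_force: [0.7, -0.9, 0.9]
width: 0.0564
finger_force: 0.0
```

>>> {"api": "move_arm", "payload": {"motion": [0, 0, 0, 0, 0, 0.08, 0.6, 0, 0, 0, 0, 0, 0, 0.6, 0, 0, 0, 0, 0, 0, 0.6, 0, 0, 0, 0, 0, 0, 0.6, 0, 0, 0, 0, 0, 0, 0.6]}}

```text
time: 16.85
tool_pos: [0.377, -0.2391, 0.1311]
ee_rot: [3.141, -0.0, 1.193]
wrist_force: [1.1, -0.3, 0.2]
width: 0.0561
finger_force: 0.0
```

```bash
python3 p.py 375.7 -240.6 34 68.2; python3 lid.py
```

```text
t 16.85 pos [ 377.  -239.1  131.1] rpy [ 1.7995e+02 -1.0000e-02  6.8340e+01] w 0.0561 F [ 1.1 -0.3  0.2]
q6 -10.8
turn z 0.003 rows 1.0  shift [-0.019 -0.007  0.971] rows 3 per row [-0.0063 -0.0023  0.3237]
(266, 156, 100, 97) ((375.34735107421875, -242.0614471435547), (98.14070892333984, 97.34498596191406), 68.33010864257812) ((374.84771728515625, -241.94842529296875), 49.494136810302734)
```

>>> {"api": "move_arm", "payload": {"motion": [0, 0, 0, -0.025, -0.005, 0.3, 0.6, 0, 0, 0, 0, 0, 0.3, 0.6, 0, 0, 0, 0, 0, 0.23, 0.6, 0, 0, 0, 0, 0, 0.14, 0.6, 0, 0, 0, 0, 0, 0, 0.6, 0, 0, 0, 0, 0, 0, 0.6, 0, 0, 0, 0, 0, 0, 0.4]}}

```text
time: 17.48
tool_pos: [0.3759, -0.2424, 0.0352]
ee_rot: [3.139, 0.001, 1.191]
wrist_force: [0.5, -0.1, -0.3]
width: 0.0522
finger_force: 0.0
```

>>> {"api": "move_arm", "payload": {"motion": [0, 0, 0, 0, 0, 0, 0, 0, 0, 0, 0, 0, 0, 0, 0, 0, 0, 0, 0, 0, 0, 0, 0, 0, 0, 0, 0, 0, 0, 0, 0, 0, 0, 0, 0, 0, 0, 0, 0, 0, 0, 0, 0, 0, 0, 0, 0, 0, 0]}}

```text
time: 18.07
tool_pos: [0.375, -0.2423, 0.0344]
ee_rot: [3.14, 0.0, 1.19]
wrist_force: [0.1, 0.5, 4.2]
width: 0.0254
finger_force: 30.0
```

>>> {"api": "move_arm", "payload": {"motion": [0, 0, 0, 0, 0, -0.1, 0, 0, 0, 0, 0, 0, -0.25, 0, 0, 0, 0, 0, 0, -0.35, 0, 0, 0, 0, 0, 0, -0.35, 0, 0, 0, 0, 0, 0, -0.35, 0, 0, 0, 0, 0, 0, -0.35, 0, 0, 0, 0, 0, 0, -0.2, 0, 0, 0, 0, 0, 0, -0.1, 0, 0, 0, 0, 0, 0, 0, 0, 0, 0, 0, 0, 0, 0, 0]}}

```text
time: 18.9
tool_pos: [0.3743, -0.2418, 0.2377]
ee_rot: [-3.14, -0.001, 1.19]
wrist_force: [-0.6, 1.2, -0.7]
width: 0.0254
finger_force: 30.0
```

```bash
python3 p.py 575.5 330 215 68.2
```

```text
t 18.9 pos [ 374.3 -241.8  237.7] rpy [-1.7992e+02 -3.0000e-02  6.8200e+01] w 0.0254 F [-0.6  1.2 -0.7]
q6 51.6
turn z 0.0 rows 1.0  shift [ 6.056 -0.255  0.227] rows 18 per row [ 0.3365 -0.0142  0.0126]
```

>>> {"api": "move_arm", "payload": {"motion": [0, 0, 0, 0.15, -0.006, 0, 0, 0, 0, 0, 0.3, -0.014, 0, 0, 0, 0, 0, 0.34, -0.014, 0, 0, 0, 0, 0, 0.34, -0.014, 0, 0, 0, 0, 0, 0.34, -0.014, 0, 0, 0, 0, 0, 0.34, -0.014, 0, 0, 0, 0, 0, 0.34, -0.014, 0, 0, 0, 0, 0, 0.34, -0.014, 0, 0, 0, 0, 0, 0.34, -0.014, 0, 0, 0, 0, 0, 0.34, -0.014, 0, 0, 0, 0, 0, 0.34, -0.014, 0, 0, 0, 0, 0, 0.34, -0.014, 0, 0]}}

```text
time: 19.9
tool_pos: [0.5015, 0.123, 0.2353]
ee_rot: [-3.136, 0.003, 1.191]
wrist_force: [1.8, 0.2, -1.3]
width: 0.025
finger_force: 30.0
```

>>> {"api": "move_arm", "payload": {"motion": [0, 0, 0, 0.34, -0.014, 0, 0, 0, 0, 0, 0.34, -0.014, 0, 0, 0, 0, 0, 0.34, -0.014, 0, 0, 0, 0, 0, 0.34, -0.014, 0, 0, 0, 0, 0, 0.34, -0.014, 0, 0, 0, 0, 0, 0.34, -0.014, 0.05, 0, 0, 0, 0, 0.166, -0.014, 0.1, 0, 0, 0, 0, 0, 0, 0.05, 0, 0, 0, 0, 0, 0, 0, 0, 0, 0, 0, 0, 0, 0, 0, 0, 0, 0, 0, 0, 0, 0, 0, 0, 0, 0, 0, 0, 0]}}

```text
time: 20.9
tool_pos: [0.5756, 0.3286, 0.2196]
ee_rot: [3.141, -0.001, 1.189]
wrist_force: [-0.5, -0.2, -0.6]
width: 0.0256
finger_force: 30.0
```

```bash
python3 look.py w4; python3 p.py 575.5 330 144 68.2
```

```text
t 20.95 pos [575.7 328.8 219.9] rpy [ 1.7993e+02 -6.0000e-02  6.8120e+01] w 0.0256 F [ 0.1 -0.3 -1.1]
q6 51.6
turn z -0.002 rows 1.0  shift [ 0.011 -0.007  0.759] rows 3 per row [ 0.0035 -0.0022  0.2531]
```

View pics/w4.png

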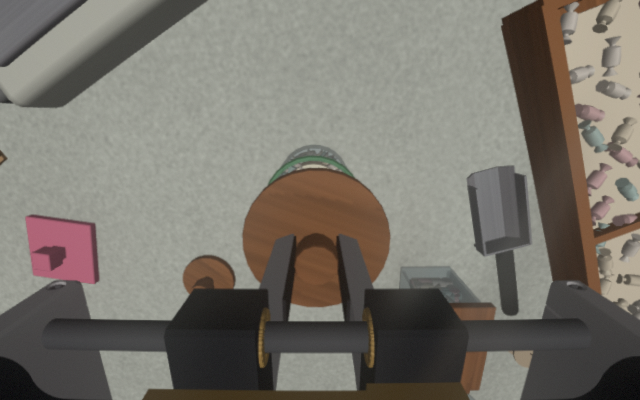

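The large lid is concentric over the large jar's rim (arc at (313,160), lid centre at (316,237)). Lowering.

>>> {"api": "move_arm", "payload": {"motion": [0, 0, 0, 0.01, -0.007, 0.15, 0, 0, 0, 0, 0, 0, 0.2, 0, 0, 0, 0, 0, 0, 0.13, 0, 0, 0, 0, 0, 0, 0.1, 0, 0, 0, 0, 0, 0, 0.08, 0, 0, 0, 0, 0, 0, 0.06, 0, 0, 0, 0, 0, 0, 0, 0, 0, 0, 0, 0, 0, 0, 0]}}

```text
time: 21.62
tool_pos: [0.5753, 0.331, 0.1469]
ee_rot: [3.141, -0.0, 1.19]
wrist_force: [0.4, 0.4, -0.5]
width: 0.0253
finger_force: 30.0
```

>>> {"api": "move_arm", "payload": {"motion": [0, 0, 0, 0, 0, 0.02, 0, 0, 0, 0, 0, 0, 0, 0, 0, 0, 0, 0, 0, 0, 0]}}

```text
time: 21.87
tool_pos: [0.5755, 0.3312, 0.1454]
ee_rot: [3.141, -0.001, 1.19]
wrist_force: [-0.2, -0.3, -1.5]
width: 0.0256
finger_force: 30.0
```

>>> {"api": "move_arm", "payload": {"motion": [0, 0, 0, 0, 0, 0.015, 0, 0, 0, 0, 0, 0, 0, 0, 0, 0, 0, 0, 0, 0, 0]}}

```text
time: 22.12
tool_pos: [0.5757, 0.3313, 0.1445]
ee_rot: [3.14, -0.002, 1.19]
wrist_force: [-0.5, -0.4, 3.3]
width: 0.0256
finger_force: 30.0
```

>>> {"api": "move_arm", "payload": {"motion": [0, 0, 0, 0, 0, 0.01, 0, 0, 0, 0, 0, 0, 0, 0, 0, 0, 0, 0, 0, 0, 0]}}

```text
time: 22.37
tool_pos: [0.5757, 0.3314, 0.1445]
ee_rot: [3.14, -0.002, 1.19]
wrist_force: [-0.7, -0.1, 5.8]
width: 0.0254
finger_force: 30.0
```

Home at 144.5 mm. Release, then the small lid.

>>> {"api": "move_arm", "payload": {"motion": [0, 0, 0, 0, 0, 0, 0.5, 0, 0, 0, 0, 0, 0, 0.5, 0, 0, 0, 0, 0, 0, 0.5, 0, 0, 0, 0, 0, 0, 0.5, 0, 0, 0, 0, 0, -0.1, 0.5, 0, 0, 0, 0, 0, -0.2, 0.5, 0, 0, 0, 0, 0, -0.3, 0.6, 0, 0, 0, 0, 0, -0.2, 0.6, 0, 0, 0, 0, 0, 0, 0.6, 0, 0, 0, 0, 0, 0, 0.6]}}

```text
time: 23.2
tool_pos: [0.576, 0.3314, 0.2244]
ee_rot: [3.139, -0.003, 1.19]
wrist_force: [-0.2, -0.1, -0.4]
width: 0.0567
finger_force: 0.0
```

```bash
python3 p.py 385 254.7 130 68.2
```

```text
t 23.2 pos [576.  331.4 224.4] rpy [179.84  -0.18  68.2 ] w 0.0567 F [-0.2 -0.1 -0.4]
q6 55.3
turn z 0.0 rows 1.0  shift [-1.421 -1.489  0.944] rows 7 per row [-0.2031 -0.2127  0.1349]
```

>>> {"api": "move_arm", "payload": {"motion": [0, 0, 0, -0.203, -0.213, 0, 0.6, 0, 0, 0, -0.203, -0.213, 0, 0.6, 0, 0, 0, -0.203, -0.213, 0.1, 0.6, 0, 0, 0, -0.203, -0.213, 0.2, 0.6, 0, 0, 0, -0.203, -0.213, 0.25, 0.6, 0, 0, 0, -0.203, -0.213, 0.25, 0.6, 0, 0, 0, -0.203, -0.213, 0.14, 0.6, 0, 0, 0, 0, 0, 0, 0.6, 0, 0, 0, 0, 0, 0, 0.6, 0, 0, 0, 0, 0, 0, 0.6, 0, 0, 0, 0, 0, 0, 0.6]}}

```text
time: 24.12
tool_pos: [0.3857, 0.2552, 0.1294]
ee_rot: [3.14, -0.002, 1.19]
wrist_force: [0.3, -0.0, 0.3]
width: 0.0568
finger_force: 0.0
```

```bash
python3 p.py 385 254.7 34 68.2; python3 lid.py
```

```text
t 24.12 pos [385.7 255.2 129.4] rpy [ 1.7989e+02 -1.2000e-01  6.8190e+01] w 0.0568 F [ 0.3 -0.   0.3]
q6 55.3
turn z -0.0 rows 1.0  shift [-0.007 -0.005  0.954] rows 3 per row [-0.0023 -0.0017  0.3179]
(278, 167, 73, 70) ((384.87939453125, 256.7155456542969), (70.0586166381836, 69.4344253540039), 22.91843032836914) ((385.04290771484375, 256.7604064941406), 35.366092681884766)
(498, 0, 142, 100) ((644.792724609375, 300.925048828125), (81.2011947631836, 137.99264526367188), 70.33818817138672) ((647.9578857421875, 308.72808837890625), 75.81327819824219)
(0, 0, 26, 47) ((202.2144317626953, 502.2451477050781), (39.919151306152344, 22.665037155151367), 54.345645904541016) ((198.45932006835938, 504.93896484375), 21.057723999023438)
```

Wrist centre (385,256.7), so the tool is within 1.5 mm. Down, grip and lift.

>>> {"api": "move_arm", "payload": {"motion": [0, 0, 0, 0.008, 0, 0.3, 0.6, 0, 0, 0, 0, 0, 0.3, 0.6, 0, 0, 0, 0, 0, 0.22, 0.6, 0, 0, 0, 0, 0, 0.13, 0.6, 0, 0, 0, 0, 0, 0, 0.6, 0, 0, 0, 0, 0, 0, 0.6, 0, 0, 0, 0, 0, 0, 0.4]}}

```text
time: 24.75
tool_pos: [0.3861, 0.256, 0.0349]
ee_rot: [3.139, -0.002, 1.19]
wrist_force: [-0.4, -0.4, -0.1]
width: 0.0523
finger_force: 0.0
```

>>> {"api": "move_arm", "payload": {"motion": [0, 0, 0, 0, 0, 0, 0, 0, 0, 0, 0, 0, 0, 0, 0, 0, 0, 0, 0, 0, 0, 0, 0, 0, 0, 0, 0, 0, 0, 0, 0, 0, 0, 0, 0, 0, 0, 0, 0, 0, 0, 0, 0, 0, 0, 0, 0, 0, 0]}}

```text
time: 25.33
tool_pos: [0.3847, 0.2555, 0.0339]
ee_rot: [3.141, -0.001, 1.19]
wrist_force: [-0.9, 0.5, 3.4]
width: 0.0256
finger_force: 30.0
```

>>> {"api": "move_arm", "payload": {"motion": [0, 0, 0, 0, 0, -0.1, 0, 0, 0, 0, 0, 0, -0.25, 0, 0, 0, 0, 0, 0, -0.35, 0, 0, 0, 0, 0, 0, -0.35, 0, 0, 0, 0, 0, 0, -0.35, 0, 0, 0, 0, 0, 0, -0.35, 0, 0, 0, 0, 0, 0, -0.2, 0, 0, 0, 0, 0, 0, -0.1, 0, 0, 0, 0, 0, 0, 0, 0, 0, 0, 0, 0, 0, 0, 0]}}

```text
time: 26.17
tool_pos: [0.384, 0.255, 0.2374]
ee_rot: [-3.141, 0.001, 1.19]
wrist_force: [-0.5, -0.1, -1.5]
width: 0.0254
finger_force: 30.0
```

```bash
python3 p.py 545 -325.3 185 68.2
```

```text
t 26.17 pos [384.  255.  237.4] rpy [-1.7995e+02  5.0000e-02  6.8200e+01] w 0.0254 F [-0.5 -0.1 -1.5]
q6 -9.0
turn z 0.0 rows 1.0  shift [-4.79   3.65   0.524] rows 18 per row [-0.2661  0.2028  0.0291]
```

>>> {"api": "move_arm", "payload": {"motion": [0, 0, 0, -0.14, 0.107, 0, 0, 0, 0, 0, -0.27, 0.206, 0, 0, 0, 0, 0, -0.27, 0.206, 0, 0, 0, 0, 0, -0.27, 0.206, 0, 0, 0, 0, 0, -0.27, 0.206, 0, 0, 0, 0, 0, -0.27, 0.206, 0, 0, 0, 0, 0, -0.27, 0.206, 0, 0, 0, 0, 0, -0.27, 0.206, 0, 0, 0, 0, 0, -0.27, 0.206, 0, 0, 0, 0, 0, -0.27, 0.206, 0, 0, 0, 0, 0, -0.27, 0.206, 0, 0, 0, 0, 0, -0.27, 0.206, 0, 0]}}

```text
time: 27.17
tool_pos: [0.488, -0.1229, 0.2349]
ee_rot: [-3.136, -0.0, 1.19]
wrist_force: [0.2, -0.2, -1.0]
width: 0.0253
finger_force: 30.0
```

>>> {"api": "move_arm", "payload": {"motion": [0, 0, 0, -0.27, 0.206, 0, 0, 0, 0, 0, -0.27, 0.206, 0, 0, 0, 0, 0, -0.27, 0.206, 0, 0, 0, 0, 0, -0.27, 0.206, 0.05, 0, 0, 0, 0, -0.27, 0.206, 0.15, 0, 0, 0, 0, -0.27, 0.206, 0.15, 0, 0, 0, 0, -0.06, 0.041, 0.1, 0, 0, 0, 0, 0, 0, 0.05, 0, 0, 0, 0, 0, 0, 0, 0, 0, 0, 0, 0, 0, 0, 0, 0, 0, 0, 0, 0, 0, 0, 0, 0, 0, 0, 0, 0, 0]}}

```text
time: 28.17
tool_pos: [0.5459, -0.3239, 0.19]
ee_rot: [3.139, 0.0, 1.192]
wrist_force: [-0.3, -0.4, -0.9]
width: 0.0253
finger_force: 30.0
```

```bash
python3 look.py w5; python3 p.py 545 -325.3 114 68.2
```

```text
t 28.22 pos [ 545.9 -324.1  190. ] rpy [1.7985e+02 2.0000e-02 6.8290e+01] w 0.0252 F [-0.5  0.1 -0.4]
q6 -9.0
turn z 0.002 rows 1.0  shift [-0.014 -0.004  0.76 ] rows 3 per row [-0.0047 -0.0013  0.2533]
```

View pics/w5.png

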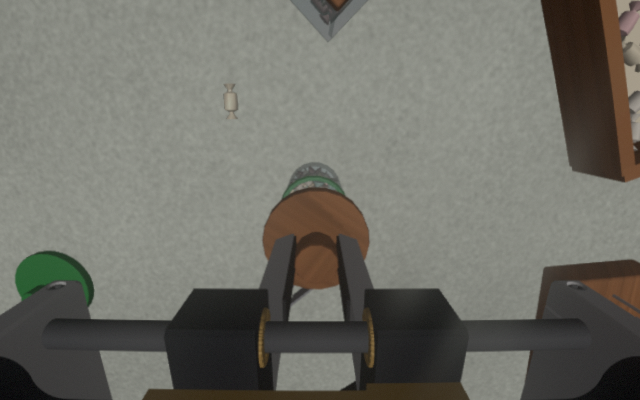

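The small lid is over the small jar (rim arc centred at (315,180), lid at (316,238)). Lowering.

>>> {"api": "move_arm", "payload": {"motion": [0, 0, 0, -0.013, -0.004, 0.15, 0, 0, 0, 0, 0, 0, 0.2, 0, 0, 0, 0, 0, 0, 0.13, 0, 0, 0, 0, 0, 0, 0.1, 0, 0, 0, 0, 0, 0, 0.08, 0, 0, 0, 0, 0, 0, 0.05, 0, 0, 0, 0, 0, 0, 0, 0, 0, 0, 0, 0, 0, 0, 0]}}

```text
time: 28.88
tool_pos: [0.5447, -0.3262, 0.1175]
ee_rot: [3.141, 0.0, 1.19]
wrist_force: [-0.5, 0.0, -0.4]
width: 0.0252
finger_force: 30.0
```

>>> {"api": "move_arm", "payload": {"motion": [0, 0, 0, 0, 0, 0.025, 0, 0, 0, 0, 0, 0, 0, 0, 0, 0, 0, 0, 0, 0, 0]}}

```text
time: 29.13
tool_pos: [0.5447, -0.3263, 0.1152]
ee_rot: [3.141, 0.0, 1.19]
wrist_force: [-0.9, 0.5, -0.4]
width: 0.0256
finger_force: 30.0
```

>>> {"api": "move_arm", "payload": {"motion": [0, 0, 0, 0, 0, 0.015, 0, 0, 0, 0, 0, 0, 0, 0, 0, 0, 0, 0, 0, 0, 0]}}

```text
time: 29.38
tool_pos: [0.5449, -0.3264, 0.114]
ee_rot: [3.14, 0.0, 1.19]
wrist_force: [-0.5, 0.2, 2.2]
width: 0.0252
finger_force: 30.0
```

>>> {"api": "move_arm", "payload": {"motion": [0, 0, 0, 0, 0, 0.01, 0, 0, 0, 0, 0, 0, 0, 0, 0, 0, 0, 0, 0, 0, 0]}}

```text
time: 29.63
tool_pos: [0.545, -0.3265, 0.1139]
ee_rot: [3.139, 0.001, 1.19]
wrist_force: [-0.9, 0.1, 6.0]
width: 0.0253
finger_force: 30.0
```

Home at 113.9 mm. Release, rise and retreat toward the base, then check.

>>> {"api": "move_arm", "payload": {"motion": [0, 0, 0, 0, 0, 0, 0.5, 0, 0, 0, 0, 0, 0, 0.5, 0, 0, 0, 0, 0, 0, 0.5, 0, 0, 0, 0, 0, 0, 0.5, 0, 0, 0, 0, 0, -0.1, 0.5, 0, 0, 0, 0, 0, -0.2, 0.5, 0, 0, 0, 0, 0, -0.35, 0.5, 0, 0, 0, 0, 0, -0.35, 0.5, 0, 0, 0, -0.1, -0.25, -0.2, 0.5, 0, 0, 0, -0.12, -0.3, 0, 0.5, 0, 0, 0, -0.12, -0.3, 0, 0.5, 0, 0, 0, -0.12, -0.3, 0, 0.5]}}

```text
time: 30.63
tool_pos: [0.4197, -0.3262, 0.2335]
ee_rot: [3.14, 0.001, 1.191]
wrist_force: [-0.5, -0.6, -0.8]
width: 0.0471
finger_force: 0.0
```

>>> {"api": "move_arm", "payload": {"motion": [0, 0, 0, -0.12, -0.3, 0, 0.5, 0, 0, 0, -0.12, -0.3, 0, 0.5, 0, 0, 0, -0.06, -0.15, 0, 0.5, 0, 0, 0, 0, 0, 0, 0.5, 0, 0, 0, 0, 0, 0, 0.5, 0, 0, 0, 0, 0, 0, 0.5, 0, 0, 0, 0, 0, 0, 0.5]}}

```text
time: 31.22
tool_pos: [0.3409, -0.3261, 0.2322]
ee_rot: [3.141, -0.0, 1.191]
wrist_force: [-0.5, -1.1, 0.3]
width: 0.0469
finger_force: 0.0
```

```bash
python3 - <<'E'
from h import *
c=robot.get_calibration("top");im=robot.snapshot("top");s=robot.snapshot("scene")
m=brown(im)
J={'large':(575.5,330,.137),'oblong':(656,97.5,.112),'square':(640.7,-125.5,.127),'small':(545,-325.2,.107)}
for k in cv2.findContours(m,cv2.RETR_EXTERNAL,cv2.CHAIN_APPROX_NONE)[0]:
    x,y,w,h=cv2.boundingRect(k)
    if cv2.contourArea(k)<60 or w>60: continue
    for n,(X,Y,z) in J.items():
        P=(plane(c,k.reshape(-1,2),z)[:,:2]*1000).astype(np.float32);r=cv2.minAreaRect(P)
        d=np.array(r[0])-(X,Y)
        if np.hypot(*d)<60: print(n,d.round(1),np.round(r[1],1),round(r[2],1))
a=cv2.resize(im[120:240,195:455,::-1],(800,369),interpolation=cv2.INTER_CUBIC)
b=cv2.resize(s[140:300,170:500,::-1],(800,388),interpolation=cv2.INTER_CUBIC)
cv2.imwrite("pics/fa.png",a);cv2.imwrite("pics/fb.png",b)
E
```

```text
small [-0.6  1.1] [64.7 66.1] 43.4
large [-0.6 -0.1] [93.6 93.6] 44.9
square [-0.2  1.1] [87.4 86.1] 22.6
oblong [1.1 2. ] [116.9  77.5] 68.3
```

View pics/fb.png

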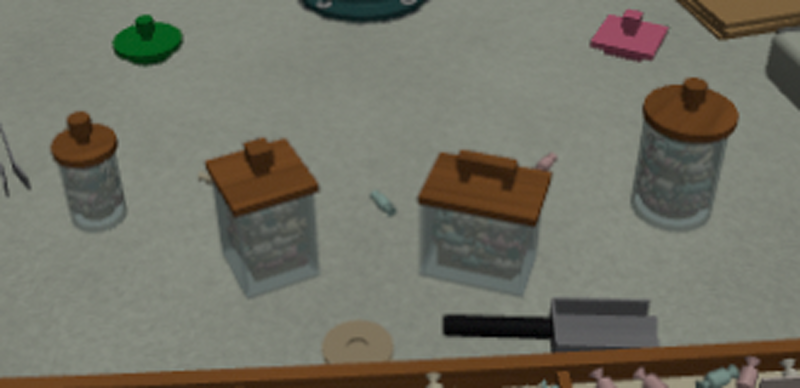

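View pics/fa.png

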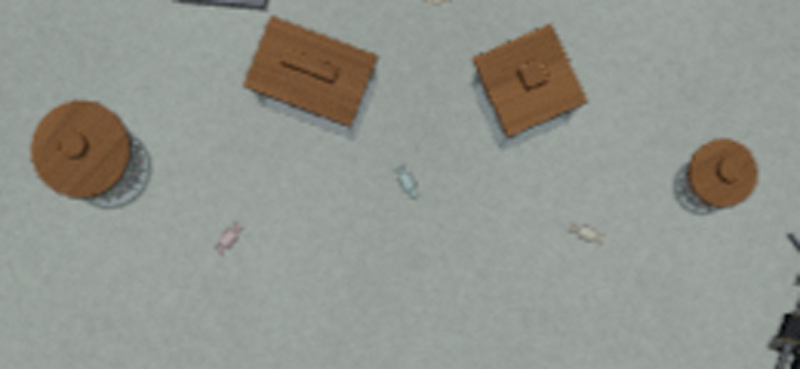

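Both views show all four lids level on their own jars, with centre offsets under 2.5 mm. The scoop, spool and look-alikes are undisturbed.

```bash
python3 -c "from bench import robot; print(robot.close_job())"
```

```text
the job is handed in; nothing more can be done
None
```

All four lids are on their matching jars, level and within 2.5 mm of centre in the last pictures, and the job was handed in at about 31 s; no verdict came back.

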